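# Find the stamped parts crate and push it to the dispatch line

### The job

One of the two empty blue crates has a round red stamp underneath. With the fingertips and without lifting the crates off the bench, tip each one up on its near edge towards the robot until it leans on the sloped rest and its underside shows to the front, first the crate on the robot's left and then the one on its right, keep each so for a second and let it back down flat. Then push the stamped crate straight out along the bench until it stands centred on the yellow dispatch line, roughly square to it, and leave the other crate in its place and the capacitor, screwdriver and jar undisturbed.

Things in the scene. Friction and masses are not known exactly. Their poses are not given: they have to be found in the camera images.
- crate_a: one of two identical empty blue crates with a heavy grey base, 120 (x) by 150 (y) by 70 mm high, walls 4 mm, 0.28-0.56 kg, centre of mass 12 mm up: tipped on its near lower edge and let go it falls back flat. Origin at centre of underside, z up, +x away from robot. Starts with its -x wall about parallel to and 2-7 mm from the rest's lip; the one at the stamp is the stamped one; sides vary.
- crate_b: one of two identical empty blue crates with a heavy grey base, 120 (x) by 150 (y) by 70 mm high, walls 4 mm, 0.28-0.56 kg, centre of mass 12 mm up: tipped on its near lower edge and let go it falls back flat. Origin at centre of underside, z up, +x away from robot. Starts with its -x wall about parallel to and 2-7 mm from the rest's lip; the one at the stamp is the stamped one; sides vary.
- crate_a_toe (a point): middle of the near (-x) lower edge of crate_a, 60 mm from its origin: the edge about which it tips
- crate_b_toe (a point): middle of the near (-x) lower edge of crate_b, 60 mm from its origin: the edge about which it tips
- stamp (a point): the stamp: a red disc 68 mm across on a white disc 84 mm across, centred under the base plate of one of the two crates, 2 mm above the crate's underside; hidden from the cameras until that crate is tipped. The other crate's underside is plain grey.
- rest: fixed aluminium wedge on the robot's side of the crates, 640 mm (y). Its far face is a lip 6 mm high; from there the top slopes up towards the robot at 18 deg, 46 mm to a 21 mm high back. Origin on the bench, mid lip face; +x away from robot, +y to its left. A crate pushed to the robot high on its far wall catches on the lip, tips, and leans at about 70 deg; its near lower edge creeps some mm off the lip.
- dispatch_line: straight yellow tape line flat on the bench, 40 mm wide, 740 mm long along its y, 1 mm thick and not in the way of sliding; origin at its centre, +x away from the robot; it lies beyond the crates, nearly parallel to the sloped rest, 195 to 230 mm from its lip.
- capacitor_mid (a point): bystander: upright black and silver capacitor can between the crates, 60 mm in diameter, 103 mm high with its terminals; this point is half-way up (50 mm)
- screwdriver_mid (a point): bystander: screwdriver with a red handle, 190 mm long, lying on the bench to the left of the crates; this point is at its middle
- jar_mid (a point): bystander: closed jar, 56 mm in diameter, 75 mm high, standing to the right of the crates; this point is half-way up

How it is judged (in metres and radians):
On the way, in this order (a step that is already met when the one before it is completed fails the run):
1. the crate on the robot's left is tipped beyond 63 degrees and kept there 0.5 s (((y of crate_a in the frame of rest above 0 m and angle between crate_a's own z axis and vertical above 1.1 rad) or (y of crate_b in the frame of rest above 0 m and angle between crate_b's own z axis and vertical above 1.1 rad))), for 0.5 s.
2. then the crate on the robot's right is tipped beyond 63 degrees and kept there 0.5 s (((y of crate_a in the frame of rest below 0 m and angle between crate_a's own z axis and vertical above 1.1 rad) or (y of crate_b in the frame of rest below 0 m and angle between crate_b's own z axis and vertical above 1.1 rad))), for 0.5 s.
At the end, for the whole second after the job is handed in: The stamped crate stands flat and at rest on the dispatch line, its middle within 30 mm of the line's centre line and within the line's length, square to it within 20 degrees; the other crate stands flat, within 40 mm of where it began (x of crate_a in the frame of dispatch_line between -0.03 and 0.03 m and y of crate_a in the frame of dispatch_line between -0.33 and 0.33 m and angle between the x axis of crate_a and the x axis of dispatch_line, either way round below 0.35 rad and angle between each of crate_a, crate_b's own z axis and vertical below 0.06 rad and distance of crate_b from where it was at the start of the episode below 0.04 m and linear speed of each of crate_a, crate_b below 0.02 m/s); the robot touches nothing.
It fails at once if the capacitor, screwdriver or jar is moved more than 25 mm (distance of any of capacitor_mid, screwdriver_mid, jar_mid from where it was at the start of the episode above 0.025 m).
It fails at once if a crate is lifted: its near lower edge is more than 30 mm above the bench (height (world z) of any of crate_a_toe, crate_b_toe above 0.03 m).
It fails at once if a crate is toppled over (angle between any of crate_a, crate_b's own z axis and vertical above 1.45 rad).
It fails at once if the plain crate is pushed more than 120 mm away from its place (distance of crate_b from where it was at the start of the episode above 0.12 m).
It also fails if it takes over 72 s, if anything falls off the work surface, if the arm or the gripper's body presses on something with over 40 N, if the wrist force passes 120 N, or if a joint passes its speed limit or range.

### The arm

A 7-joint arm with a two-finger parallel gripper is mounted at the origin on the work surface. World frame = base frame: x ahead of the robot, y to its left, z up, the work surface at z = 0. Lengths are in m, angles in degrees, forces in N, time in s.
With the tool pointing down it reaches from about 0.425 to 0.875 m from the base axis. Payload 4.7 kg.
Tool frame: the origin (TCP) lies midway between the tips of the shut fingers; the grasp point (between the pads) lies 19 mm behind it; z points along the fingers, y is the line along which they close (so a half turn about z gives the same grasp; the last joint's range is limited). The gripper opens to 85 mm and grips with 20 to 120 N. Pads are 22 mm wide; open, the fingers measure 114 mm over their backs; the gripper's body (76 mm by 85 mm) begins 54 mm behind the grasp point. The pads swing forward as they close: fully open they stand 13 mm farther back than shut.
Start: joints at [-74.823, 18.392, -4.016, 83.108, 1.295, 78.541, -3.26], TCP at [0.161, 0.63, 0.192] pointing down, gripper open.
Joint ranges: [-163.93, 163.93], [-17.29, 119.83], [-79.2, 71.16], [3.27, 140.29], [-89.18, 269.18], [5.43, 117.66], [-154.24, 154.24]. Speed limits (degrees/s): [147.25, 147.25, 180, 180, 180, 180, 180].

### API

Orientations are given as a 3x3 rotation matrix whose columns are the frame's x, y, z axes.
In Python, from station import robot, vision gives the robot as it stands.
- The arm moves only by the tool step_arm, never from a script. Its argument "moves" is a list of rows, each a list of 3 entries, a list of its own where there are three numbers: the turn, a rotation vector about the tool's x, y, z in degrees, then the shift along the tool's x, y, z in cm, then the opening, from 0 (shut) to 1 (fully open). In form: [[[ax, ay, az], [x, y, z], hand], ...]. A call has exactly 8 rows; each row shifts and turns the commanded pose from where the row before left it, along the tool's axes as they then stand; what a row does not reach is not made up. A row lasts 1/8 s, in which the tool goes at most 62.5 mm and 10.7 degrees, less where a joint would pass 70% of its speed; a pose out of reach is approached as far as the arm can. A call is refused whole if a number of a shift passes 6.25 or a number of a turn 10.7, either way. A call with a gripper value outside its range is refused whole. The fingers move at their own pace and stop on an object; "newtons" is the grip in N (left out, the last holds). Time passes only in rows, so rows that do not move let the fingers close, or fill a call up. It gives the time, the measured TCP pose, the force, the opening and the grip force at its end, in the units of the state.
- robot.state(): the state, without advancing time (a new reading comes with each control period).
- vision.camera(name): name is "scene" or "top" or "wrist"; returns a dict with "image" (384x512x3 uint8, red, green, blue), "range_z" (384x512 float32, m along the optical axis (not along the pixel's ray), 0 where there is no reading), "camera_matrix" (3x3 intrinsics, pixels), "R" (3x3) and "t" (3): a world point X has camera coordinates R X + t. Camera axes: x right, y down, z forward; pixel columns grow to the right and rows downward; lengths in m; the calibration is good to about 2 mm. The wrist camera is an equidistant fisheye: a pixel r from the principal point sees the ray r / f radians off the axis. A picture is of the moment at which its call begins.
- robot.job_done(): hands the job in; it is judged then, once.
The state is a dict: "time": time; "qpos": joint angles; "qd": joint speeds; "joint_torque": joint torques, N m; "ee_pos": TCP position; "tool_rot": TCP orientation; "contact_force": force on the tool from outside, world axes, zero at the start; "ft_torque": the same for the moment, N m; "width": opening from 0.0 (shut) to 1.0 (fully open); "finger_force": force on a finger pad.
Only numpy, scipy, OpenCV 4.12 (cv2) and the standard library are available. Lean on these libraries where they do the work, as an engineer would, in place of code of your own. Each camera call takes 0.05 s, during which the arm holds its last target. There are 200 camera calls.

## Working session

There is one attempt and no reset: what is moved stays moved. The work goes in short steps, Python scripts to look and compute and a tool call to move; the robot and the scene stay as the last step left them, time stands still between calls to the robot, and variables do not carry over. Pictures are saved under pics/ and viewed, at most 10 in all, crops included, and the job is handed in when it is done.

Besides the shell and the picture viewer there is one more tool, called by a JSON object that holds its "fn" and its "kwargs", one argument or row to a line. step_arm: Moves the arm, as the interface text tells. Its arguments: {"type":"object","properties":{"moves":{"type":"array","items":{"type":"array"}},"newtons":{"type":"number"}},"required":["moves"]}

```bash
mkdir -p pics; ls
python3 - <<'E'
from station import robot, vision
import cv2,numpy as np
ims=[]
for n in("scene","top"):
    c=vision.camera(n); np.savez(n+".npz",**c); ims.append(c["image"])
    print(n,c["camera_matrix"].tolist(),c["R"].round(4).tolist(),c["t"].round(4).tolist())
cv2.imwrite("pics/a.png",cv2.cvtColor(np.hstack(ims),cv2.COLOR_RGB2BGR)[:, :])
for n,i in zip("st",ims): cv2.imwrite(f"pics/{n}.png",i[:,:,::-1])
s=robot.state(); print(s["time"],s["ee_pos"],s["tool_rot"],s["width"])
E
```

```text
pics
scene [[441.59318386457943, 0.0, 261.77377644101887], [0.0, 441.59318386457943, 189.7431678006065], [0.0, 0.0, 1.0]] [[-0.19, 0.9818, -0.0064], [0.5344, 0.0979, -0.8395], [-0.8236, -0.1629, -0.5433]] [0.0871, -0.2449, 1.5839]
top [[369.15590931228536, 0.0, 251.32482921355773], [0.0, 369.15590931228536, 190.31309552925532], [0.0, 0.0, 1.0]] [[0.019, -0.9998, 0.002], [-0.9781, -0.019, -0.2072], [0.2072, 0.002, -0.9783]] [-0.0043, 0.5553, 1.0871]
0.1 [0.16123135 0.6291244  0.19076213] [[-9.68722968e-01  2.48144515e-01 -3.34310279e-04]
 [ 2.48144725e-01  9.68721561e-01 -1.65300314e-03]
 [-8.63300859e-05 -1.68425944e-03 -9.99998578e-01]] 0.9978960165707702
```

View pics/s.png

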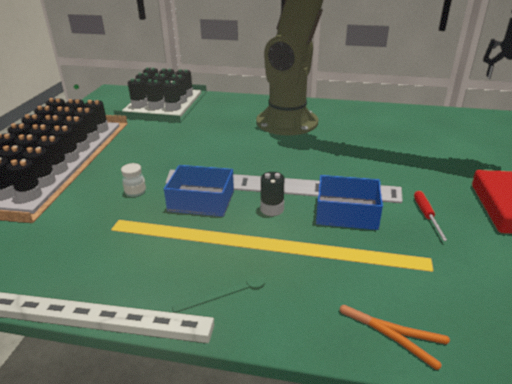

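View pics/t.png

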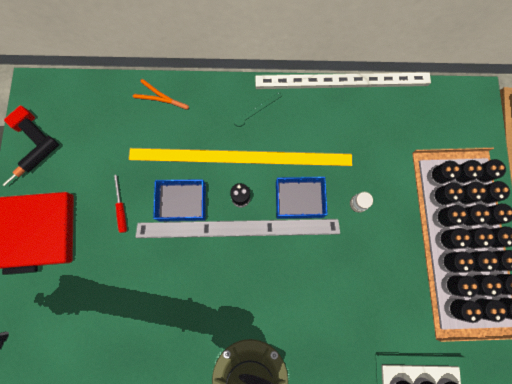

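The scene view shows the crates at about (200,190) and (348,200), with the capacitor between them at (272,190). The top view shows the crates at (181,200) and (301,197), the yellow line at y≈158, the rest at y≈229, the capacitor at (240,193), the jar at (363,202) and the screwdriver at (120,205). Next I'll measure them.

```bash
cat > h.py <<'E'
import numpy as np,cv2
def ray(c,uv,z):
    uv=np.atleast_2d(uv).astype(float);K,R,t=c["camera_matrix"],c["R"],c["t"]
    d=np.c_[uv,np.ones(len(uv))]@np.linalg.inv(K).T@R; o=-R.T@t
    return o+d*((z-o[2])/d[:,2])[:,None]
def blobs(m,amin):
    n,l,s,_=cv2.connectedComponentsWithStats(m.astype(np.uint8),connectivity=8)
    return [(l==i) for i in range(1,n) if s[i,4]>=amin]
def rect(P):  # centre, long-side yaw, sizes
    r=cv2.minAreaRect((P[:,:2]*1000).astype(np.float32)); b=cv2.boxPoints(r)
    return np.round(r[0],1),np.round(r[1],1),round(r[2],2)
def px(m): y,x=np.nonzero(m); return np.c_[x,y]
def hsv(c): return cv2.cvtColor(c["image"],cv2.COLOR_RGB2HSV).astype(int)
def cloud(c,m):
    p=px(m);z=c["range_z"][m];k=z>0
    X=np.c_[p+0.0,np.ones(len(p))]@np.linalg.inv(c["camera_matrix"]).T*z[:,None]
    return ((X-c["t"])@c["R"])[k]
E
python3 - <<'E'
from h import *
for n in("top","scene"):
    c=dict(np.load(n+".npz"));H=hsv(c);h,s,v=H[...,0],H[...,1],H[...,2]
    print(n)
    for m in blobs((h>105)&(h<130)&(s>150)&(v>60),200):
        P=cloud(c,m); P=P[(P[:,2]>.062)]
        print("crate",rect(P),np.median(P[:,2]),len(P), rect(ray(c,px(m),.07)))
    for m in blobs((h>18)&(h<33)&(s>180)&(v>150),300): print("line",rect(ray(c,px(m),0.001)))
    A=cloud(c,np.ones(h.shape,bool));p=px(c["range_z"]>0);z=A[:,2]
    k=(z>.04)&(A[:,0]>.3)&(A[:,0]<.8)&(abs(A[:,1])<.5)
    m=np.zeros(h.shape,bool);m[p[k,1],p[k,0]]=1
    for b in blobs(m,30):
        P=cloud(c,b);print("tall",rect(P),P[:,2].max().round(3))
    k=(z>.004)&(z<.03)&(A[:,0]>.3)&(A[:,0]<.8)&(abs(A[:,1])<.5)
    m=np.zeros(h.shape,bool);m[p[k,1],p[k,0]]=1
    for b in blobs(m,60):
        P=cloud(c,b);print("low",rect(P),P[:,2].max().round(3))
E
```

```text
top
crate (array([ 538.9, -147.3]), array([120. , 148.7]), 1.73) 0.06830565579672881 233 (array([ 535.5, -145.5]), array([124.6, 152.2]), 1.12)
crate (array([522.3, 228.8]), array([120. , 149.4]), 1.31) 0.06766914864751122 257 (array([519. , 225.4]), array([124.1, 155.9]), 1.12)
line (array([680.8,  46.3]), array([738.6,  40.7]), 89.57)
tall (array([ 538.7, -148.4]), array([120.6, 150.9]), 1.72) 0.073
tall (array([522. , 229.5]), array([120.5, 151.1]), 1.36) 0.075
tall (array([540.3,  41.4]), array([58.5, 57.7]), 24.09) 0.107
tall (array([ 528.2, -336.3]), array([50.9, 51.5]), 74.3) 0.079
low (array([518.7, 431.1]), array([196.2,  30.2]), 11.64) 0.029
low (array([ 543.8, -151. ]), array([104.8, 138.6]), 1.85) 0.029
low (array([526.5, 234.9]), array([107.1, 135.4]), 2.12) 0.03
low (array([501.5,  49.5]), array([171. , 641.3]), 1.99) 0.029
scene
crate (array([ 539.5, -145.6]), array([124.2, 148. ]), 1.77) 0.06644753522302137 310 (array([ 560.2, -135.3]), array([158.6, 167.3]), 0.97)
crate (array([524.3, 230.9]), array([125.2, 147.8]), 1.87) 0.06620938180016171 373 (array([569.5, 232.1]
[... 151 characters left out ...]
1.77) 0.073
tall (array([543.1,  42.4]), array([57.6, 61.6]), 83.42) 0.105
tall (array([524.2, 230.2]), array([125.6, 150. ]), 2.12) 0.073
low (array([529.6, -93.9]), array([119.8, 268.4]), 51.69) 0.03
low (array([ 492.2, -161.2]), array([ 48.7, 131.6]), 13.54) 0.03
low (array([441.3, 103.5]), array([96.3, 52.6]), 88.97) 0.024
low (array([ 545. , -329.3]), array([25.2, 55.6]), 29.84) 0.03
low (array([432. , 340.7]), array([51.7, 53.5]), 3.87) 0.024
low (array([486.9, 229.1]), array([ 53.7, 144. ]), 3.86) 0.03
low (array([515.3, 430.4]), array([193.3,  25.1]), 15.07) 0.028
low (array([559.1,  44.1]), array([30.7, 58.7]), 8.33) 0.03
low (array([582.5, 232.1]), array([  9. , 149.6]), 1.55) 0.03
```

{"fn": "step_arm", "kwargs": {
  "moves": [
    [[0,0,-8.1],[0,0,0],0.5],
    [[0,0,-8.1],[0,0,0],0.5],
    [[0,0,0],[-4.3,-4,0],0.5],
    [[0,0,0],[-4.3,-4,0],0.5],
    [[0,0,0],[-4.3,-4,0],0.5],
    [[0,0,0],[-4.3,-4,0],0.5],
    [[0,0,0],[-4.3,-4,0],0.5],
    [[0,0,0],[-4.3,-4,0],0.5]
  ]
}}

```text
time: 1.1
ee_pos: [0.428, 0.3964, 0.1915]
tool_rot: [[-0.999, -0.032, -0.0], [-0.032, 0.999, -0.0], [0.0, -0.0, -1.0]]
contact_force: [1.1, 1.0, 0.6]
width: 0.499
finger_force: 0.0
```

{"fn": "step_arm", "kwargs": {
  "moves": [
    [[0,0,0],[-4.3,-4,0],0.5],
    [[0,0,0],[-4.3,-4,0],0.5],
    [[0,0,0],[-4.3,-4,0],0.5],
    [[0,0,0],[-4.3,-4,0],0.5],
    [[0,0,0],[-1.6,-1.4,0],0.5],
    [[0,0,0],[0,0,0],0.5],
    [[0,0,0],[0,0,0],0.5],
    [[0,0,0],[0,0,0],0.5]
  ]
}}

```text
time: 2.1
ee_pos: [0.6188, 0.2327, 0.1918]
tool_rot: [[-0.999, -0.036, -0.001], [-0.036, 0.999, 0.001], [0.001, 0.001, -1.0]]
contact_force: [0.0, 0.0, -0.3]
width: 0.501
finger_force: 0.0
```

{"fn": "step_arm", "kwargs": {
  "moves": [
    [[0,0,0],[0,0,3.6],0.5],
    [[0,0,0],[0,0,3.6],0.5],
    [[0,0,0],[0,0,3.6],0.5],
    [[0,0,0],[0,0,3.7],0.5],
    [[0,0,0],[1,0,0],0.5],
    [[0,0,0],[1,0,0],0.5],
    [[0,0,0],[0,0,0],0.5],
    [[0,0,0],[0,0,0],0.5]
  ]
}}

```text
time: 3.1
ee_pos: [0.6013, 0.2301, 0.0486]
tool_rot: [[-0.999, -0.032, 0.003], [-0.032, 0.999, 0.001], [-0.003, 0.001, -1.0]]
contact_force: [0.4, -0.3, 0.5]
width: 0.499
finger_force: 0.0
```

{"fn": "step_arm", "kwargs": {
  "moves": [
    [[0,0,0],[0.2,0,0],0.5],
    [[0,0,0],[0.2,0,0],0.5],
    [[0,0,0],[0.2,0,0],0.5],
    [[0,0,0],[0.2,0,0],0.5],
    [[0,0,0],[0.2,0,0],0.5],
    [[0,0,0],[0.2,0,0],0.5],
    [[0,0,0],[0,0,0],0.5],
    [[0,0,0],[0,0,0],0.5]
  ]
}}

```text
time: 4.1
ee_pos: [0.5885, 0.2291, 0.0468]
tool_rot: [[-0.999, -0.032, 0.0], [-0.032, 0.999, 0.0], [-0.0, 0.0, -1.0]]
contact_force: [-0.6, 0.1, -0.4]
width: 0.499
finger_force: 0.0
```

Run:
```python
from station import robot, vision
from h import *
c=vision.camera("scene"); i=c["image"][90:260,240:460]
cv2.imwrite("pics/b.png",cv2.resize(i[:,:,::-1],None,fx=3,fy=3))
```

```text
(no output)
```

View pics/b.png

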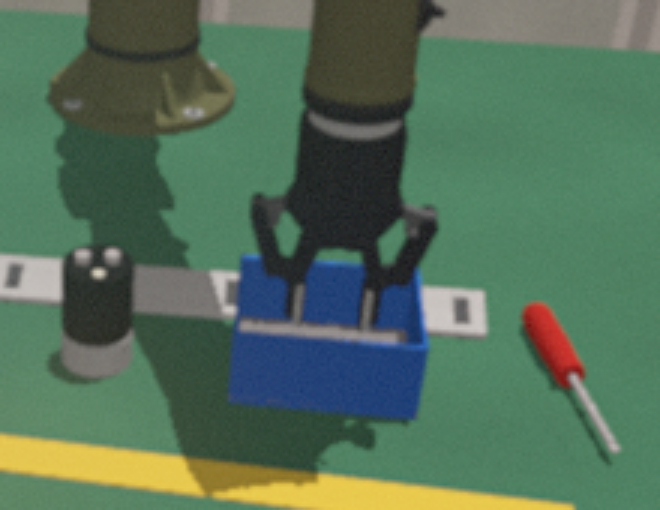

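The fingers appear to be in the picture ahead of the near wall, inside the crate, with tips around crop pixels (297,325) and (367,330). I'll check this against depth and the projected TCP.

Run:
```python
from station import robot, vision
from h import *
s=robot.state();print(s["ee_pos"],s["contact_force"])
for n in("scene","top"):
    c=vision.camera(n)
    for P in (s["ee_pos"],[.582,.229,.07],[.582,.229,0],[.462,.229,.07]):
        q=c["camera_matrix"]@(c["R"]@np.array(P)+c["t"]);print(n,(q[:2]/q[2]).round(1),((q[:2]/q[2]-[240,90])*3).round())
    if n=="scene":
        for u,v in((297,290),(297,310),(297,322),(367,300),(367,322),(330,345),(330,380),(330,290),(330,328)):
            m=np.zeros((384,512),bool);m[90+v//3,240+u//3]=1;print(u,v,cloud(c,m).round(3))
    H=hsv(c);h,sa,v=H[...,0],H[...,1],H[...,2]
    for m in blobs((h>105)&(h<130)&(sa>150)&(v>60),200):
        P=cloud(c,m); P=P[(P[:,2]>.060)];print("crate",rect(P),P[:,0].min(),P[:,0].max(),P[:,2].max())
```

```text
[0.58845965 0.2291113  0.04674865] [0.89054638 0.41693782 0.55360627]
scene [346.9 212.2] [321. 367.]
scene [348.  202.5] [324. 338.]
scene [345.1 226.4] [315. 409.]
scene [349.3 176.3] [328. 259.]
297 290 [[0.6   0.204 0.124]]
297 310 [[0.599 0.206 0.105]]
297 322 [[0.599 0.207 0.094]]
367 300 [[0.598 0.256 0.118]]
367 322 [[0.6   0.258 0.101]]
330 345 [[0.584 0.234 0.065]]
330 380 [[0.584 0.237 0.034]]
330 290 [[0.468 0.233 0.045]]
330 328 [[0.477 0.237 0.011]]
crate (array([ 539.5, -146.1]), array([123.5, 151.2]), 0.83) 0.4779481553156907 0.601879177506113 0.07229853492754724
crate (array([533.4, 173.2]), array([135.8,  23.2]), 10.29) 0.46630656405448645 0.6018607360778646 0.14313222439266535
crate (array([527.8, 252.1]), array([137.9,  42.2]), 15.73) 0.4629240498015588 0.5998340348496385 0.14480924539813123
crate (array([561.9, 257.1]), array([ 92.2, 184.2]), 38.63) 0.46839760387587454 0.5967485113676713 0.13331746956786636
top [180.9 179.4] [-177.  268.]
top [179.4 179.7] [-182.  269.]
top [183.4 184.7] [-170.  284.]
top [177.1 218.3] [-189.  385.]
crate (array([ 538.7, -147.5]), array([120.1, 149.3]), 1.7) 0.47785820436326404 0.5999179308911466 0.07428498877962435
crate (array([523.6, 196.3]), array([119.8,  83.9]), 1.69) 0.4635874124424017 0.5828869640529656 0.07420582750961653
```

Run:
```python
from station import robot, vision
from h import *
c=vision.camera("scene")
for v in range(190,230,3):
    m=np.zeros((384,512),bool);m[v,330:372:3]=1;P=cloud(c,m);print(v,(P[:,0]*1000).astype(int))
v=200
for v in(194,196,198,200,202,206): 
    m=np.zeros((384,512),bool);m[v,336:344]=1;print(v,cloud(c,m)[:,2].round(3),c["image"][v,336:344].tolist())
```

```text
190 [468 466 596 600 467 466 472 469 467 465 595 597 595 462]
193 [465 466 594 601 468 467 467 466 463 464 598 594 469 466]
196 [469 468 467 599 470 467 466 470 464 465 598 592 465 464]
199 [483 479 479 480 478 480 474 471 470 474 598 467 462 467]
202 [583 583 585 585 582 583 579 491 485 486 484 481 481 479]
205 [582 584 582 583 580 583 582 581 581 581 578 580 580 581]
208 [584 585 584 583 580 584 583 583 585 584 580 579 578 580]
211 [583 584 582 584 582 580 582 584 582 582 582 585 579 580]
214 [583 583 584 583 581 581 585 581 582 579 580 581 581 582]
217 [583 586 582 582 582 582 582 580 580 582 582 580 584 577]
220 [584 584 583 582 580 584 582 581 587 581 580 580 583 579]
223 [585 584 583 585 583 583 583 583 583 581 583 581 581 580]
226 [587 586 585 582 581 586 582 582 584 582 581 580 582 580]
229 [600 597 597 599 594 592 591 589 587 586 586 583 584 582]
194 [0.098 0.1   0.102 0.103 0.102 0.017 0.017 0.018] [[34, 38, 40], [63, 62, 62], [109, 105, 102], [114, 112, 108], [80, 82, 90], [41, 59, 105], [33, 63, 119], [36, 65, 121]]
196 [0.01  0.097 0.096 0.097 0.011 0.011 0.014 0.011] [[57, 67, 90], [81, 84, 97], [105, 106, 106], [100, 97, 97], [67, 70, 87], [41, 60, 102], [42, 65, 114], [42, 68, 118]]
198 [0.01  0.09  0.092 0.094 0.01  0.011 0.008 0.011] [[134, 128, 128], [130, 124, 125], [125, 121, 118], [113, 111, 106], [116, 110, 109], [126, 118, 118], [113, 107, 107], [97, 94, 95]]
200 [0.009 0.011 0.009 0.008 0.01  0.008 0.011 0.01 ] [[148, 140, 142], [148, 141, 142], [144, 138, 138], [149, 143, 143], [147, 141, 140], [150, 143, 141], [151, 145, 143], [153, 146, 145]]
202 [0.07  0.068 0.068 0.072 0.07  0.069 0.07  0.071] [[59, 81, 125], [66, 85, 124], [69, 84, 122], [83, 92, 127], [83, 94, 127], [86, 96, 127], [98, 101, 128], [97, 100, 124]]
206 [0.057 0.058 0.06  0.059 0.059 0.061 0.06  0.06 ] [[39, 67, 121], [34, 67, 118], [40, 67, 121], [36, 67, 120], [36, 65, 119], [32, 64, 119], [36, 64, 118], [37, 68, 121]]
```

{"fn": "step_arm", "kwargs": {
  "moves": [
    [[0,0,0],[-1.5,0,0],0.5],
    [[0,0,0],[-1.5,0,0],0],
    [[0,0,0],[0,0,0],0],
    [[0,0,0],[0,0,0],0],
    [[0,0,0],[0,0,0],0],
    [[0,0,0],[0,0,0],0],
    [[0,0,0],[0,0,0],0],
    [[0,0,0],[0,0,0],0]
  ]
}}

```text
time: 5.3
ee_pos: [0.6183, 0.2301, 0.0468]
tool_rot: [[-0.999, -0.032, 0.0], [-0.032, 0.999, 0.0], [-0.0, 0.0, -1.0]]
contact_force: [-0.0, -0.9, 0.5]
width: -0.001
finger_force: 0.0
```

Run:
```python
from station import robot, vision
from h import *
c=vision.camera("scene"); i=c["image"][90:260,240:460]
cv2.imwrite("pics/c.png",cv2.resize(i[:,:,::-1],None,fx=3,fy=3))
A=cloud(c,np.ones((384,512),bool)); k=(A[:,0]>.604)&(A[:,0]<.66)&(A[:,1]>.15)&(A[:,1]<.31)&(A[:,2]>.02)&(A[:,2]<.2)
B=A[k]
for z in np.arange(.02,.2,.01):
    q=B[abs(B[:,2]-z)<.005]
    if len(q): print(round(z,3),len(q),q[:,:2].min(0).round(3),q[:,:2].max(0).round(3))
s=robot.state();print(s["ee_pos"],s["width"])
```

```text
0.09 17 [0.622 0.219] [0.632 0.241]
0.1 49 [0.622 0.219] [0.633 0.245]
0.11 51 [0.617 0.217] [0.631 0.244]
0.12 47 [0.611 0.219] [0.63  0.244]
0.13 75 [0.609 0.203] [0.635 0.26 ]
0.14 163 [0.607 0.193] [0.633 0.27 ]
0.15 132 [0.605 0.186] [0.637 0.277]
0.16 154 [0.606 0.179] [0.638 0.284]
0.17 198 [0.614 0.172] [0.639 0.292]
0.18 256 [0.605 0.17 ] [0.64  0.292]
0.19 212 [0.612 0.181] [0.641 0.281]
[0.6183609  0.23008281 0.04682018] -0.000547894845333525
```

View pics/c.png

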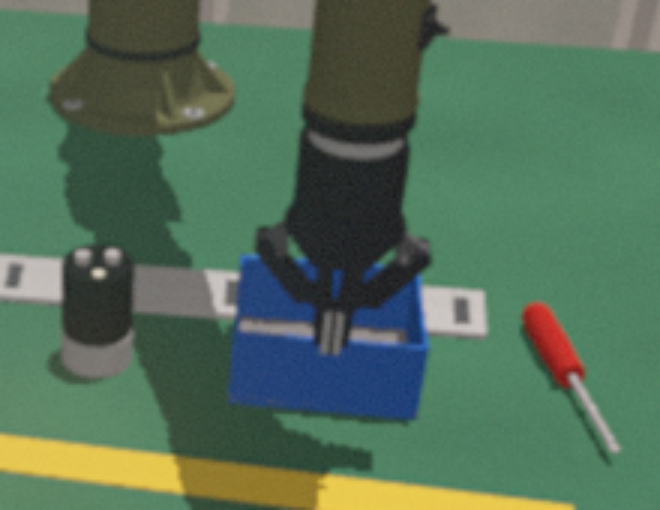

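Depth shows the real fingertips (crop pixel (332,352)) at z≈0.087 while the state reports 0.047. That means the tips sit about 40 mm above the reported TCP, so I'll go lower to compensate.

{"fn": "step_arm", "kwargs": {
  "moves": [
    [[0,0,0],[0,0,1.3],0.5],
    [[0,0,0],[0,0,1.3],0.5],
    [[0,0,0],[0,0,1.3],0.5],
    [[0,0,0],[0.8,0,0],0.5],
    [[0,0,0],[0.8,0,0],0.5],
    [[0,0,0],[0.4,0,0],0.5],
    [[0,0,0],[0.2,0,0],0.5],
    [[0,0,0],[0.2,0,0],0.5]
  ]
}}

```text
time: 6.35
ee_pos: [0.5946, 0.2294, 0.0082]
tool_rot: [[-0.999, -0.032, 0.001], [-0.032, 0.999, 0.0], [-0.001, 0.0, -1.0]]
contact_force: [0.3, -0.0, -1.1]
width: 0.5
finger_force: 0.0
```

```bash
cat > look.py <<'E'
from station import robot, vision
from h import *
import sys
y0=float(sys.argv[1])
c=vision.camera("scene")
A=cloud(c,np.ones((384,512),bool)); k=(A[:,0]>.35)&(A[:,0]<.75)&(abs(A[:,1]-y0)<.12)&(A[:,2]>.015)&(A[:,2]<.2)
B=A[k&(abs(A[:,1]-y0)<.04)]
for z in np.arange(.02,.2,.01):
    q=B[abs(B[:,2]-z)<.005]
    if len(q): print(round(z,3),len(q),q[:,0].max().round(3), np.percentile(q[:,0],90).round(3))
s=robot.state();print(s["time"],s["ee_pos"].round(4),s["contact_force"].round(1))
if len(sys.argv)>2:
    u=int(sys.argv[3]); i=c["image"][90:290,u:u+240]
    cv2.imwrite("pics/"+sys.argv[2],cv2.resize(i[:,:,::-1],None,fx=3,fy=3))
E
python3 look.py .23
```

```text
0.02 168 0.588 0.585
0.03 168 0.587 0.585
0.04 114 0.587 0.584
0.05 98 0.607 0.59
0.06 125 0.608 0.605
0.07 101 0.61 0.606
0.08 48 0.607 0.606
0.09 47 0.609 0.608
0.1 82 0.611 0.608
0.11 48 0.612 0.609
0.12 70 0.614 0.613
0.13 93 0.615 0.612
0.14 108 0.615 0.613
0.15 145 0.617 0.614
0.16 153 0.615 0.608
0.17 40 0.608 0.607
0.18 108 0.633 0.631
0.19 143 0.634 0.632
6.4 [0.5944 0.2294 0.0081] [0.6 0.7 1.3]
```

{"fn": "step_arm", "kwargs": {
  "moves": [
    [[0,0,0],[0.4,0,0],0.5],
    [[0,0,0],[0.4,0,0],0.5],
    [[0,0,0],[0.48,0,-1.0],0.5],
    [[0,0,0],[0.57,0,-0.98],0.5],
    [[0,0,0],[0.65,0,-0.93],0.5],
    [[0,0,0],[0.73,0,-0.86],0.5],
    [[0,0,0],[0,0,0],0.5],
    [[0,0,0],[0,0,0],0.5]
  ]
}}

```text
time: 7.4
ee_pos: [0.5659, 0.2289, 0.0475]
tool_rot: [[-0.999, -0.032, 0.008], [-0.032, 0.999, 0.002], [-0.008, 0.002, -1.0]]
contact_force: [7.1, 1.5, 3.5]
width: 0.498
finger_force: 4.0
```

```bash
python3 look.py .23 d.png 230
```

```text
0.04 21 0.574 0.573
0.05 214 0.576 0.573
0.06 227 0.573 0.569
0.07 167 0.569 0.566
0.08 141 0.565 0.563
0.09 109 0.577 0.56
0.1 143 0.58 0.576
0.11 82 0.579 0.576
0.12 51 0.579 0.577
0.13 46 0.581 0.579
0.14 87 0.581 0.578
0.15 44 0.583 0.581
0.16 76 0.585 0.583
0.17 101 0.585 0.583
0.18 104 0.586 0.584
0.19 162 0.587 0.585
7.45 [0.566  0.229  0.0475] [7.4 0.6 3.9]
```

View pics/d.png

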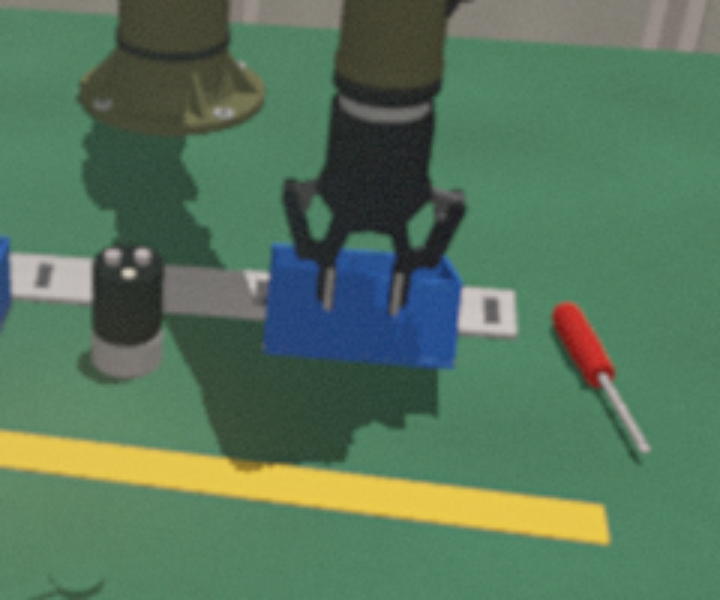

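The crate is tipped about 20°, with both fingertips on its far wall at about (328,300) and (398,305). I'll carry on along the arc.

{"fn": "step_arm", "kwargs": {
  "moves": [
    [[0,0,0],[0.81,0,-0.8],0.5],
    [[0,0,0],[0.87,0,-0.73],0.5],
    [[0,0,0],[0.93,0,-0.65],0.5],
    [[0,0,0],[0.98,0,-0.56],0.5],
    [[0,0,0],[1.03,0,-0.48],0.5],
    [[0,0,0],[1.07,0,-0.38],0.5],
    [[0,0,0],[1.09,0,-0.3],0.5],
    [[0,0,0],[0,0,0],0.5]
  ]
}}

```text
time: 8.45
ee_pos: [0.4974, 0.2266, 0.0878]
tool_rot: [[-0.999, -0.032, 0.007], [-0.032, 0.999, 0.002], [-0.007, 0.002, -1.0]]
contact_force: [4.7, -1.3, 11.4]
width: 0.499
finger_force: 5.9
```

```bash
cat >> look.py <<'E'
# tilt of underside: plane fit of points in front facing, near y0, below tip height
P=A[(A[:,0]>.40)&(A[:,0]<.75)&(abs(A[:,1]-y0)<.06)&(A[:,2]>.02)&(A[:,2]<.1)]
p=np.polyfit(P[:,2],P[:,0],1)
for _ in range(3):
    r=abs(np.polyval(p,P[:,2])-P[:,0]); q=P[r<max(.006,np.median(r))]; p=np.polyfit(q[:,2],q[:,0],1)
print("face tilt from bench",np.degrees(np.arctan2(1,p[0])).round(1),"x at z0",p[1].round(4),"top z",A[k][:,2].max())
E
python3 look.py .23
```

```text
0.02 59 0.475 0.474
0.03 59 0.482 0.482
0.04 62 0.489 0.488
0.05 64 0.495 0.494
0.06 64 0.503 0.5
0.07 64 0.509 0.507
0.08 69 0.516 0.514
0.09 72 0.521 0.52
0.1 72 0.533 0.53
0.11 230 0.531 0.527
0.12 228 0.518 0.511
0.13 166 0.511 0.498
0.14 131 0.512 0.507
0.15 44 0.51 0.508
0.16 49 0.513 0.509
0.17 48 0.512 0.51
0.18 79 0.512 0.511
0.19 42 0.515 0.513
8.5 [0.4976 0.2265 0.0877] [ 4.5 -0.7 11.4]
face tilt from bench 56.9 x at z0 0.4585 top z 0.19991013080258416
```

Tracking is right on (57°, toe at x = 0.4585). Finishing the tip and holding.

{"fn": "step_arm", "kwargs": {
  "moves": [
    [[0,0,0],[1.12,0,-0.19],0.5],
    [[0,0,0],[1.13,0,-0.1],0.5],
    [[0,0,0],[1.0,0,0.0],0.5],
    [[0,0,0],[0.4,0,0.05],0.5],
    [[0,0,0],[0,0,0.1],0.5],
    [[0,0,0],[0,0,0],0.5],
    [[0,0,0],[0,0,0],0.5],
    [[0,0,0],[0,0,0],0.5]
  ]
}}

```text
time: 9.5
ee_pos: [0.4649, 0.2254, 0.0912]
tool_rot: [[-0.999, -0.031, 0.013], [-0.031, 1.0, 0.004], [-0.014, 0.004, -1.0]]
contact_force: [7.6, -2.8, 18.9]
width: 0.5
finger_force: 10.1
```

```bash
python3 look.py .23 e.png 230|tail -2
```

```text
9.55 [0.4649 0.2254 0.0912] [ 7.7 -2.  19. ]
face tilt from bench 72.0 x at z0 0.4604 top z 0.19996546179245156
```

View pics/e.png

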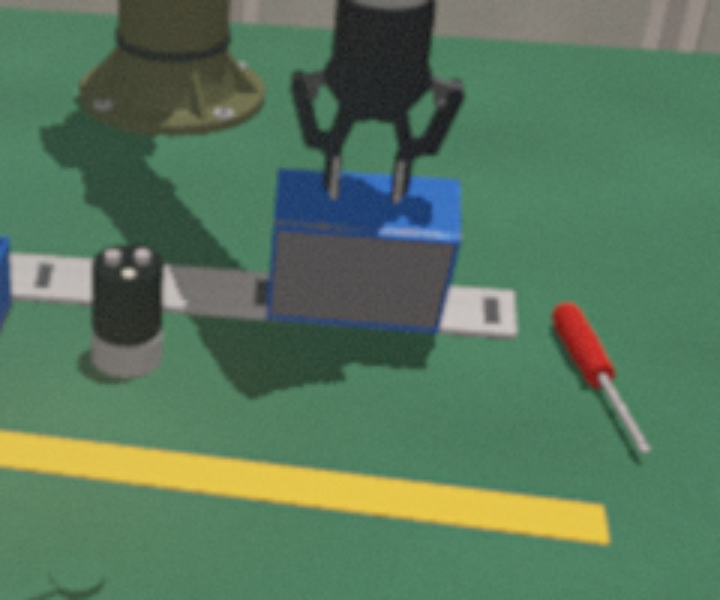

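The crate leans at 72° and its underside, seen at about (360,275), is plain grey. So the right crate should be the stamped one. I'll hold briefly, then lower along the reverse arc.

{"fn": "step_arm", "kwargs": {
  "moves": [
    [[0,0,0],[0,0,0],0.5],
    [[0,0,0],[0,0,0],0.5],
    [[0,0,0],[0,0,0],0.5],
    [[0,0,0],[0,0,0],0.5],
    [[0,0,0],[-0.4,0,-0.15],0.5],
    [[0,0,0],[-1.0,0,0],0.5],
    [[0,0,0],[-1.13,0,0.1],0.5],
    [[0,0,0],[-1.12,0,0.19],0.5]
  ]
}}

```text
time: 10.55
ee_pos: [0.4981, 0.2265, 0.0876]
tool_rot: [[-0.999, -0.031, 0.007], [-0.031, 1.0, 0.002], [-0.007, 0.002, -1.0]]
contact_force: [3.1, -1.1, 10.3]
width: 0.5
finger_force: 5.2
```

{"fn": "step_arm", "kwargs": {
  "moves": [
    [[0,0,0],[-1.09,0,0.3],0.5],
    [[0,0,0],[-1.07,0,0.38],0.5],
    [[0,0,0],[-1.03,0,0.48],0.5],
    [[0,0,0],[-0.98,0,0.56],0.5],
    [[0,0,0],[-0.93,0,0.65],0.5],
    [[0,0,0],[-0.87,0,0.73],0.5],
    [[0,0,0],[-0.81,0,0.8],0.5],
    [[0,0,0],[-0.73,0,0.86],0.5]
  ]
}}

```text
time: 11.55
ee_pos: [0.5736, 0.2289, 0.0384]
tool_rot: [[-0.999, -0.031, 0.008], [-0.031, 1.0, 0.002], [-0.008, 0.002, -1.0]]
contact_force: [7.1, -0.3, 2.4]
width: 0.5
finger_force: 3.7
```

{"fn": "step_arm", "kwargs": {
  "moves": [
    [[0,0,0],[-0.65,0,0.93],0.5],
    [[0,0,0],[-0.57,0,0.98],0.5],
    [[0,0,0],[-0.55,0,0.98],0.5],
    [[0,0,0],[-0.5,0,0],0.5],
    [[0,0,0],[-1.5,0,0],0.5],
    [[0,0,0],[-1.5,0,0],0.5],
    [[0,0,0],[0,0,-4],0.5],
    [[0,0,0],[0,0,-5],0.5]
  ]
}}

```text
time: 12.55
ee_pos: [0.6195, 0.2297, 0.0965]
tool_rot: [[-0.999, -0.032, -0.006], [-0.032, 0.999, -0.002], [0.006, -0.002, -1.0]]
contact_force: [0.3, 0.3, 0.7]
width: 0.502
finger_force: 0.0
```

```bash
cat > crates.py <<'E'
from station import robot, vision
from h import *
c=vision.camera("top");H=hsv(c);h,sa,v=H[...,0],H[...,1],H[...,2]
A=cloud(c,np.ones(h.shape,bool));p=px(c["range_z"]>0);z=A[:,2]
for lo,hi in((.055,.078),):
    k=(z>lo)&(z<hi)&(A[:,0]>.3)&(A[:,0]<.85)&(abs(A[:,1])<.4)
    m=np.zeros(h.shape,bool);m[p[k,1],p[k,0]]=1
    for b in blobs(m,30):
        P=cloud(c,b);print(rect(P))
s=robot.state();print(s["time"],s["ee_pos"].round(4),s["contact_force"].round(1))
E
python3 crates.py
```

```text
(array([ 538.9, -147.9]), array([121.1, 150.2]), 2.28)
(array([520.1, 194.3]), array([119.5,  80.9]), 2.21)
(array([ 529.2, -337.7]), array([46.5, 48.5]), 47.35)
12.6 [0.6244 0.2314 0.1058] [2.8 0.7 5.4]
```

{"fn": "step_arm", "kwargs": {
  "moves": [
    [[0,0,0],[0,0,-4.5],0.5],
    [[0,0,0],[0,-5.4,0],0.5],
    [[0,0,0],[0,-5.4,0],0.5],
    [[0,0,0],[0,-5.4,0],0.5],
    [[0,0,0],[0,-5.4,0],0.5],
    [[0,0,0],[0,-5.4,0],0.5],
    [[0,0,0],[0,-5.4,0],0.5],
    [[0,0,0],[0,-5.4,0],0.5]
  ]
}}

```text
time: 13.6
ee_pos: [0.633, -0.1485, 0.1422]
tool_rot: [[-0.999, -0.032, -0.002], [-0.032, 0.999, 0.001], [0.002, 0.002, -1.0]]
contact_force: [0.4, -0.2, -0.3]
width: 0.501
finger_force: 0.0
```

{"fn": "step_arm", "kwargs": {
  "moves": [
    [[0,0,0],[0,0,0],0.5],
    [[0,0,0],[0,0,4],0.5],
    [[0,0,0],[0,0,4],0.5],
    [[0,0,0],[0,0,4],0.5],
    [[0,0,0],[0,0,2],0.5],
    [[0,0,0],[0,0,0],0.5],
    [[0,0,0],[0,0,0],0.5],
    [[0,0,0],[0,0,0],0.5]
  ]
}}

```text
time: 14.6
ee_pos: [0.6356, -0.1478, 0.0049]
tool_rot: [[-0.999, -0.032, 0.003], [-0.032, 0.999, -0.0], [-0.003, -0.0, -1.0]]
contact_force: [-0.0, -0.7, 0.1]
width: 0.497
finger_force: 0.0
```

{"fn": "step_arm", "kwargs": {
  "moves": [
    [[0,0,0],[1.2,0,-0.4],0.5],
    [[0,0,0],[1.2,0,0],0.5],
    [[0,0,0],[0.4,0,0],0.5],
    [[0,0,0],[0.45,0,0],0.5],
    [[0,0,0],[0.48,0,-1.0],0.5],
    [[0,0,0],[0.57,0,-0.98],0.5],
    [[0,0,0],[0.65,0,-0.93],0.5],
    [[0,0,0],[0.73,0,-0.86],0.5]
  ]
}}

```text
time: 15.6
ee_pos: [0.581, -0.1489, 0.0469]
tool_rot: [[-0.999, -0.033, 0.008], [-0.033, 0.999, -0.0], [-0.008, -0.001, -1.0]]
contact_force: [6.7, 1.3, 2.9]
width: 0.5
finger_force: 3.4
```

```bash
python3 look.py -.148
```

```text
0.04 23 0.588 0.587
0.05 198 0.59 0.587
0.06 192 0.587 0.583
0.07 143 0.584 0.58
0.08 111 0.58 0.576
0.09 97 0.592 0.585
0.1 121 0.594 0.59
0.11 79 0.594 0.591
0.12 58 0.594 0.592
0.13 49 0.595 0.594
0.14 87 0.595 0.593
0.15 53 0.598 0.596
0.16 85 0.599 0.598
0.17 85 0.599 0.598
0.18 94 0.6 0.599
0.19 147 0.601 0.599
15.65 [ 0.58   -0.1493  0.0477] [3.9 1.2 3.5]
face tilt from bench 110.2 x at z0 0.6026 top z 0.19995821378193157
```

Same behaviour (20°). Continuing.

{"fn": "step_arm", "kwargs": {
  "moves": [
    [[0,0,0],[0.81,0,-0.8],0.5],
    [[0,0,0],[0.87,0,-0.73],0.5],
    [[0,0,0],[0.93,0,-0.65],0.5],
    [[0,0,0],[0.98,0,-0.56],0.5],
    [[0,0,0],[1.03,0,-0.48],0.5],
    [[0,0,0],[1.07,0,-0.38],0.5],
    [[0,0,0],[1.09,0,-0.3],0.5],
    [[0,0,0],[1.12,0,-0.19],0.5]
  ]
}}

```text
time: 16.65
ee_pos: [0.5026, -0.1521, 0.0894]
tool_rot: [[-0.999, -0.033, 0.01], [-0.033, 0.999, -0.001], [-0.01, -0.001, -1.0]]
contact_force: [4.4, -0.5, 15.3]
width: 0.5
finger_force: 7.5
```

{"fn": "step_arm", "kwargs": {
  "moves": [
    [[0,0,0],[1.13,0,-0.1],0.5],
    [[0,0,0],[1.0,0,0.0],0.5],
    [[0,0,0],[0.4,0,0.05],0.5],
    [[0,0,0],[0,0,0.1],0.5],
    [[0,0,0],[0,0,0],0.5],
    [[0,0,0],[0,0,0],0.5],
    [[0,0,0],[0,0,0],0.5],
    [[0,0,0],[0,0,0],0.5]
  ]
}}

```text
time: 17.65
ee_pos: [0.4799, -0.153, 0.091]
tool_rot: [[-0.999, -0.033, 0.014], [-0.033, 0.999, -0.001], [-0.014, -0.001, -1.0]]
contact_force: [4.2, 1.8, 23.8]
width: 0.499
finger_force: 12.1
```

```bash
python3 look.py -.148 f.png 120|tail -2
```

```text
17.7 [ 0.4798 -0.153   0.091 ] [ 3.  2. 25.]
face tilt from bench 71.9 x at z0 0.4749 top z 0.19997752374872255
```

View pics/f.png

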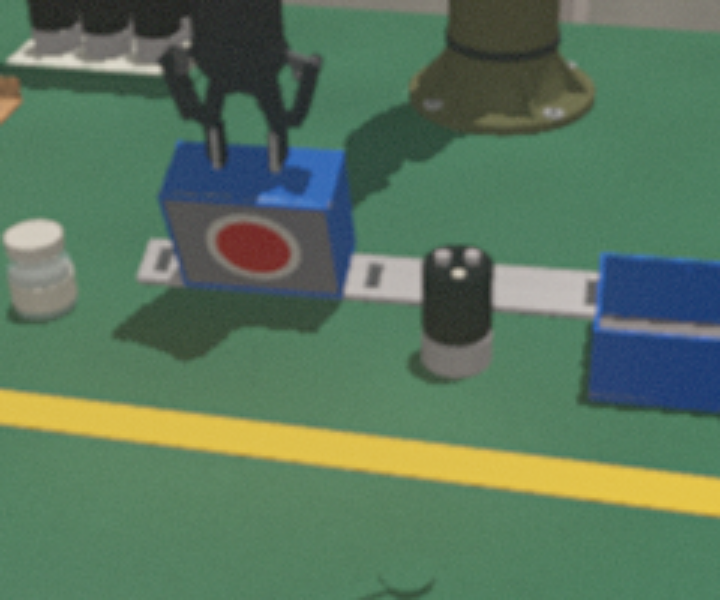

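The right crate leans at 72° and shows the red stamp at (253,247), so it's the one to dispatch. I'll hold, then lower it.

{"fn": "step_arm", "kwargs": {
  "moves": [
    [[0,0,0],[0,0,0],0.5],
    [[0,0,0],[0,0,0],0.5],
    [[0,0,0],[0,0,0],0.5],
    [[0,0,0],[0,0,0],0.5],
    [[0,0,0],[-0.4,0,-0.15],0.5],
    [[0,0,0],[-1.0,0,0],0.5],
    [[0,0,0],[-1.13,0,0.1],0.5],
    [[0,0,0],[-1.12,0,0.19],0.5]
  ]
}}

```text
time: 18.7
ee_pos: [0.5141, -0.1517, 0.0871]
tool_rot: [[-0.999, -0.033, 0.009], [-0.033, 0.999, -0.0], [-0.009, -0.001, -1.0]]
contact_force: [4.7, 0.5, 11.1]
width: 0.504
finger_force: 5.7
```

{"fn": "step_arm", "kwargs": {
  "moves": [
    [[0,0,0],[-1.09,0,0.3],0.5],
    [[0,0,0],[-1.07,0,0.38],0.5],
    [[0,0,0],[-1.03,0,0.48],0.5],
    [[0,0,0],[-0.98,0,0.56],0.5],
    [[0,0,0],[-0.93,0,0.65],0.5],
    [[0,0,0],[-0.87,0,0.73],0.5],
    [[0,0,0],[-0.81,0,0.8],0.5],
    [[0,0,0],[-0.73,0,0.86],0.5]
  ]
}}

```text
time: 19.7
ee_pos: [0.5885, -0.149, 0.0374]
tool_rot: [[-0.999, -0.033, 0.007], [-0.033, 0.999, -0.001], [-0.007, -0.001, -1.0]]
contact_force: [5.7, -0.2, 3.5]
width: 0.502
finger_force: 3.4
```

{"fn": "step_arm", "kwargs": {
  "moves": [
    [[0,0,0],[-0.65,0,0.93],0.5],
    [[0,0,0],[-0.57,0,0.98],0.5],
    [[0,0,0],[-0.55,0,0.98],0.5],
    [[0,0,0],[-0.5,0,0],0.5],
    [[0,0,0],[-1.5,0,0],0.5],
    [[0,0,0],[-1.5,0,0],0.5],
    [[0,0,0],[0,0,-6],0.5],
    [[0,0,0],[0,0,-6],0.5]
  ]
}}

```text
time: 20.7
ee_pos: [0.6354, -0.1476, 0.127]
tool_rot: [[-0.999, -0.031, -0.005], [-0.031, 1.0, 0.0], [0.005, 0.0, -1.0]]
contact_force: [0.5, -0.3, 1.0]
width: 0.499
finger_force: 0.0
```

```bash
python3 crates.py
```

```text
(array([555.1, -82.7]), array([21.7, 71.7]), 89.22)
(array([519.4, 229.5]), array([120.9, 150.9]), 1.83)
(array([ 529.5, -338.1]), array([46.5, 47.9]), 45.15)
20.75 [ 0.6407 -0.1491  0.1375] [ 3.2 -1.2  6.3]
```

{"fn": "step_arm", "kwargs": {
  "moves": [
    [[0,0,0],[5.1,0,0],0.8],
    [[0,0,0],[5.1,0,0],0.8],
    [[0,0,0],[5.1,0,0],0.8],
    [[0,0,0],[5.1,0,0],0.8],
    [[0,0,0],[0,0,0],0.8],
    [[0,0,0],[0,0,4],0.8],
    [[0,0,0],[0,0,4],0.8],
    [[0,0,0],[0,0,0],0.8]
  ]
}}

```text
time: 21.75
ee_pos: [0.4306, -0.1535, 0.0446]
tool_rot: [[-0.999, -0.032, -0.007], [-0.032, 0.999, 0.001], [0.007, 0.001, -1.0]]
contact_force: [-0.9, 1.0, 0.2]
width: 0.802
finger_force: 0.0
```

```bash
cat >> crates.py <<'E'
k=(z>.03)&(z<.3)&(A[:,0]>.3)&(A[:,0]<.85)&(A[:,1]<-.06)&(A[:,1]>-.24)
P=A[k];
for lo,hi in((.03,.062),(.062,.078),(.078,.3)):
    q=P[(P[:,2]>lo)&(P[:,2]<hi)]
    if len(q):print(lo,len(q),rect(q),q.min(0).round(3),q.max(0).round(3))
E
python3 crates.py
```

```text
(array([ 533.1, -147.5]), array([119.6, 149.9]), 1.26)
(array([519. , 229.7]), array([120.3, 150.8]), 1.71)
(array([ 529.4, -339.8]), array([48.9, 44.2]), 11.68)
21.8 [ 0.4325 -0.154   0.0465] [ 0.4 -0.3  0.5]
0.03 173 (array([ 532., -146.]), array([118. , 147.1]), 2.01) [ 0.471 -0.218  0.03 ] [ 0.593 -0.071  0.062]
0.062 184 (array([ 533.1, -147.5]), array([119.6, 149.9]), 1.26) [ 0.472 -0.221  0.062] [ 0.593 -0.072  0.074]
0.078 232 (array([ 429.4, -105.6]), array([43.3, 43. ]), 10.3) [ 0.41  -0.13   0.097] [ 0.455 -0.086  0.3  ]
```

{"fn": "step_arm", "kwargs": {
  "moves": [
    [[0,0,0],[0,0.3,2.4],0.8],
    [[0,0,0],[0,0.3,2.4],0.8],
    [[0,0,0],[-1,0,0],0.8],
    [[0,0,0],[-1,0,0],0.8],
    [[0,0,0],[-1,0,0],0.8],
    [[0,0,0],[-1,0,0],0.8],
    [[0,0,0],[-1,0,0],0.8],
    [[0,0,0],[0,0,0],0.8]
  ]
}}

```text
time: 22.8
ee_pos: [0.4845, -0.1466, -0.0004]
tool_rot: [[-0.999, -0.032, 0.001], [-0.032, 0.999, -0.0], [-0.001, -0.0, -1.0]]
contact_force: [-0.8, 0.2, 0.7]
width: 0.801
finger_force: 0.0
```

```bash
python3 crates.py
```

```text
(array([ 553.8, -115.5]), array([121.6,  86.5]), 0.06)
(array([519.1, 229.7]), array([120.7, 151.2]), 1.69)
(array([ 528.9, -337.8]), array([46.8, 48.5]), 46.97)
22.85 [ 4.843e-01 -1.466e-01 -4.000e-04] [ 0.9  0.3 -0.1]
0.03 93 (array([ 553. , -115.9]), array([117.8,  88. ]), 1.74) [ 0.493 -0.158  0.03 ] [ 0.613 -0.07   0.062]
0.062 121 (array([ 543.7, -145.8]), array([141.6, 147.2]), 0.88) [ 0.472 -0.218  0.062] [ 0.616 -0.072  0.073]
0.078 159 (array([480.9, -97.3]), array([33.1, 38.6]), 5.75) [ 0.466 -0.118  0.088] [ 0.499 -0.078  0.247]
```

{"fn": "step_arm", "kwargs": {
  "moves": [
    [[0,0,0],[-1.2,0,0],0.8],
    [[0,0,0],[-1.2,0,0],0.8],
    [[0,0,0],[-1.2,0,0],0.8],
    [[0,0,0],[-1.2,0,0],0.8],
    [[0,0,0],[-1.2,0,0],0.8],
    [[0,0,0],[-1.2,0,0],0.8],
    [[0,0,0],[-1.2,0,0],0.8],
    [[0,0,0],[-1.2,0,0],0.8]
  ]
}}

```text
time: 23.85
ee_pos: [0.58, -0.1433, -0.0009]
tool_rot: [[-0.999, -0.032, 0.0], [-0.032, 0.999, 0.0], [-0.0, 0.0, -1.0]]
contact_force: [-5.3, -0.4, 3.0]
width: 0.804
finger_force: 2.4
```

```bash
python3 crates.py
```

```text
(array([ 648.4, -103.9]), array([121.2,  70.2]), 0.27)
(array([519. , 229.7]), array([120.2, 150.9]), 1.82)
(array([ 529.3, -337.9]), array([46.7, 48.5]), 42.57)
23.9 [ 0.5822 -0.143  -0.0007] [-0.2 -0.5 -0.9]
0.03 97 (array([649. , -85.7]), array([ 67.8, 139.7]), 73.73) [ 0.572 -0.138  0.031] [ 0.708 -0.067  0.062]
0.062 100 (array([649. , -85.8]), array([ 67. , 141.8]), 72.87) [ 0.571 -0.139  0.063] [ 0.709 -0.069  0.075]
0.078 98 (array([577.2, -89.5]), array([25.4, 28.7]), 0.03) [ 0.564 -0.104  0.085] [ 0.59  -0.075  0.155]
```

{"fn": "step_arm", "kwargs": {
  "moves": [
    [[0,0,0],[-0.8,0,0],0.8],
    [[0,0,0],[-0.8,0,0],0.8],
    [[0,0,0],[-0.8,0,0],0.8],
    [[0,0,0],[-0.3,0,0],0.8],
    [[0,0,0],[0,0,0],0.8],
    [[0,0,0],[1,0,0],0.8],
    [[0,0,0],[3,0,0],0.8],
    [[0,0,0],[2,0,-5],0.8]
  ]
}}

```text
time: 24.9
ee_pos: [0.5416, -0.1435, 0.0461]
tool_rot: [[-0.999, -0.032, -0.008], [-0.032, 0.999, 0.001], [0.007, 0.001, -1.0]]
contact_force: [1.3, 0.0, 0.6]
width: 0.802
finger_force: 0.0
```

{"fn": "step_arm", "kwargs": {
  "moves": [
    [[0,0,0],[2,0,-5],0.8],
    [[0,0,0],[3,0,-5],0.8],
    [[0,0,0],[4,0,-3],0.8],
    [[0,0,0],[4,0,0],0.8],
    [[0,0,0],[0,0,0],0.8],
    [[0,0,0],[0,0,0],0.8],
    [[0,0,0],[0,0,0],0.8],
    [[0,0,0],[0,0,0],0.8]
  ]
}}

```text
time: 25.9
ee_pos: [0.4167, -0.1485, 0.1787]
tool_rot: [[-0.999, -0.032, -0.001], [-0.032, 0.999, -0.001], [0.001, -0.0, -1.0]]
contact_force: [-0.2, -0.2, 0.4]
width: 0.802
finger_force: 0.0
```

```bash
python3 crates.py
python3 - <<'E'
from station import vision
import cv2
cv2.imwrite("pics/g.png",vision.camera("top")["image"][:,:,::-1])
E
```

```text
(array([ 677. , -143.2]), array([121.1, 150.4]), 1.83)
(array([519.2, 229.7]), array([120.2, 150.9]), 1.88)
25.95 [ 0.4166 -0.1485  0.1787] [-0.5 -0.9  0.4]
0.03 355 (array([ 676. , -142.7]), array([119.4, 149.4]), 1.91) [ 0.615 -0.219  0.03 ] [ 0.737 -0.066  0.062]
0.062 276 (array([ 677. , -143.3]), array([120.6, 150.5]), 1.62) [ 0.615 -0.22   0.062] [ 0.739 -0.068  0.075]
0.078 76 (array([ 412.3, -101.5]), array([34.9, 41. ]), 11.13) [ 0.399 -0.125  0.235] [ 0.432 -0.081  0.3  ]
```

View pics/g.png

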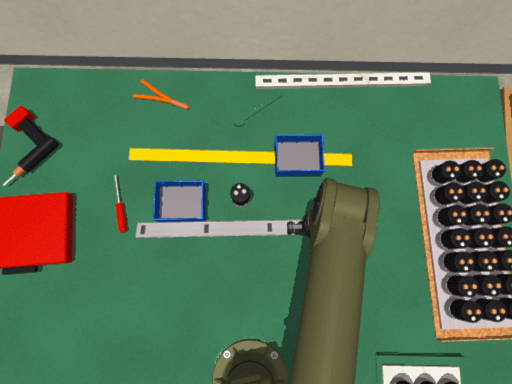

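The stamped crate sits centred and square on the line at (300,156), about 2 mm off its centre. The plain crate at (181,201), the capacitor and the screwdriver are all where they started. The jar is hidden under the arm, but it was in place when last measured. Handing in.

```bash
python3 -c "
from station import robot
print(robot.job_done())"
```

```text
the job is handed in; nothing more can be done
None
```

I tipped both crates to about 72° in order (left, then right), pushed the stamped right-hand crate to about 2 mm from the line's centre and about 2° off square, left the plain crate about 3 mm from its start, and handed the job in at about 26 s; the hand-in returned no verdict, and the arm hid the jar in the last picture, though it was undisturbed when last measured.

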